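Pack the seasoning caddy

TASK

Pack the wooden seasoning caddy for cooking: stand the two red-capped jars in the two wells with a red floor (one in each, either way round), the salt shaker in the well with the white floor and the dropper bottle in the well with the black floor. Set each one down on the floor of its well, upright, without dropping it. Leave the white-capped spice jar, the jam jar and the green tin standing where they are.

Things in the scene. Friction and masses are not known exactly. Their poses are not given: they have to be found in the camera images.
- caddy: Dark wood caddy, fixed on the hob cover board (top z = 0.020), any yaw; 154 mm square, walls 6 mm thick and 30 mm high, bar handles reach 98 mm out along +x, -x. Four open wells 68 mm square, floors 6 mm above the origin; centres (x, y) in its frame: red floors (37, 37) and (37, -37) mm, white (-37, 37), black (-37, -37). Origin: centre of underside, z up.
- herb_jar: Glass herb jar with a red screw cap and a dark blue label, green herbs inside: 45 mm across, 108 mm tall, upright and round; grip it round the body or cap, 55 to 100 mm up. One of the two red-capped jars. Origin at the centre of its underside (z = 0.003 at the start, on the worktop), z up.
- red_spice_jar: Glass spice jar with a red screw cap, reddish spice inside: 41 mm across, 98 mm tall, upright and round; grip it round the glass, 35 to 80 mm up. One of the two red-capped jars. Origin at the centre of its underside (z = 0.003 at the start, on the worktop), z up.
- salt_shaker: Glass salt shaker with a grey domed perforated top, white salt inside: 44 mm across, 90 mm tall, upright (it may lean up to 0.05 rad) and round; grip it round the body, 35 to 70 mm up. Origin at the centre of its underside (z = 0.003 at the start, on the worktop), z up.
- dropper_bottle: Small amber dropper bottle with a black rubber top: body 33 mm across and 70 mm tall, 102 mm tall in all, upright and round; grip it round the body, 30 to 68 mm up. Origin at the centre of its underside (z = 0.003 at the start, on the worktop), z up.
- white_spice_jar: Look-alike, to be left alone: spice jar like the red-capped one, but with a white cap; 46 mm across, 95 mm tall. Origin at the centre of its underside (z = 0.003 at the start, on the worktop), z up.
- jam_jar: Look-alike, to be left alone: wide clear jar with a grey lid and tan contents; 66 mm across, 95 mm tall. Origin at the centre of its underside (z = 0.003 at the start, on the worktop), z up.
- green_tin: Look-alike, to be left alone: tin with a green label; 57 mm across, 72 mm tall. Origin at the centre of its underside (z = 0.003 at the start, on the worktop), z up.

How it is judged:
By the outcome, as a careful person would: the job done as asked, in the order asked, and still so for the second after the job is handed in, with the robot touching nothing.
It also fails if it takes over 102 s, if anything falls off the work surface, if the arm or the gripper's body presses on something with over 40 N, if the wrist force passes 120 N, or if a joint passes its speed limit or range.

ROBOT

A 6-joint arm with a two-finger parallel gripper is mounted at the origin on a cart in front of the work surface, level with it; the furniture and walls round the work are solid. World frame = base frame: x ahead of the robot, y to its left, z up, the work surface at z = 0. Lengths are in m, angles in rad, forces in N, time in s.
With the tool pointing down it reaches from about 0.15 to 0.775 m from the base axis. Payload 6.1 kg.
Tool frame: the origin (TCP) lies between the finger pads; the fingertips stand 22 mm ahead of it and the grasp point (between the pads) lies 3 mm ahead of it (env.tcp_to_tips is the z of the fingertips in the tool frame, in m); z points along the fingers, y is the line along which they close (so a half turn about z gives the same grasp; the last joint's range is limited). The gripper opens to 85 mm and grips with 20 to 120 N. Pads are 22 mm wide; open, the fingers measure 114 mm over their backs; the gripper's body (76 mm by 85 mm) begins 54 mm behind the grasp point. The pads swing forward as they close: fully open they stand 13 mm farther back than shut.
Start: joints at [1.243, 0.126, -0.04, 1.405, 0, 1.571], TCP at [0.169, 0.497, 0.253] pointing down, gripper open.
Joint ranges: [-2.72, 2.72], [-0.95, 1.95], [-1.27, 1.35], [-1.78, 2.02], [-1.46, 1.47], [-3.14, 3.14]. Speed limits (rad/s): [2.39, 2.39, 3.01, 3.14, 3.14, 3.14].

INTERFACE

Orientations are given as a rotation vector (axis times angle).
In Python, from station import env, cams gives the robot as it stands.
- The arm moves only by the tool send_rows, never from a script. Its argument "deltas" is a list that holds one entry, the list of rows, each a list of 5 numbers: the shift along the tool's x, y, z in m, then the turn about the tool's z in rad, then the finger opening in m, from 0 to 0.0854. In form: [[[dx, dy, dz, spin, grip], ...]]. A call has exactly 8 rows; each row shifts and turns the commanded pose from where the row before left it, along the tool's axes as they then stand; what a row does not reach is not made up. A row lasts 1/12 s, in which the tool goes at most 41.7 mm and 7.16 degrees, less where a joint would pass 70% of its speed; a pose out of reach is approached as far as the arm can. A call is refused whole if a number of a shift passes 0.0417 or a number of a turn 0.125, either way. A call with a gripper value outside its range is refused whole. The fingers move at their own pace and stop on an object; the grip force is fixed at half the most. Time passes only in rows, so rows that do not move let the fingers close, or fill a call up. It gives the time, the measured TCP pose, the force, the opening and the grip force at its end, in the units of the state.
- env.sense(): the state, without advancing time (a new reading comes with each control period).
- cams.capture(name): name is "side" or "top"; returns a dict with "frame" (400x640x3 uint8, red, green, blue), "fx", "fy", "cx", "cy" (pixels), "view" (4x4, takes a point from world to camera coordinates). Camera axes: x right, y down, z forward; pixel columns grow to the right and rows downward; lengths in m; the calibration is good to about 2 mm. A picture is of the moment at which its call begins. There is no depth.
- env.finish_job(): hands the job in; it is judged then, once.
The state is a dict: "time": time; "joint_pos": joint angles; "qvel": joint speeds; "tau": joint torques, N m; "eef_pos": TCP position; "tcp_rot": TCP orientation; "contact_force": force on the tool from outside, world axes, zero at the start; "wrist_torque": the same for the moment, N m; "width": opening from 0.0 (shut) to 1.0 (fully open); "gripper_force": force on a finger pad.
Only numpy, scipy, OpenCV 4.12 (cv2) and the standard library are available. Lean on these libraries where they do the work, as an engineer would, in place of code of your own. Each camera call takes 0.05 s, during which the arm holds its last target. There are 200 camera calls.

## Working session

There is one attempt and no reset: what is moved stays moved. The work goes in short steps, Python scripts to look and compute and a tool call to move; the robot and the scene stay as the last step left them, time stands still between calls to the robot, and variables do not carry over. Pictures are saved under pics/ and viewed, at most 19 in all, crops included, and the job is handed in when it is done.

Besides the shell and the picture viewer there is one more tool, called as a command line: name --argument value ..., lists and objects as JSON in quotes. send_rows: Moves the arm, as the interface text tells. Its arguments: {"type":"object","properties":{"deltas":{"type":"array","items":{"type":"array","items":{"type":"array","items":{"type":"number"}}}}},"required":["deltas"]}

```bash
mkdir -p pics; ls
python3 - <<'E'
from station import env,cams
import cv2,numpy as np
print(env.sense(), env.tcp_to_tips)
for n in("side","top"):
    c=cams.capture(n); cv2.imwrite(f"pics/{n}0.png",c["frame"][:,:,::-1])
    np.savez(f"{n}0.npz",**c)
    print(n,c["fx"],c["fy"],c["cx"],c["cy"],np.round(c["view"],3).tolist())
E
```

```text
pics
{'time': 0.0, 'joint_pos': array([ 1.24299546e+00,  1.26411122e-01, -4.06231545e-02,  1.40539568e+00,
        4.85299364e-05,  1.57080838e+00]), 'qvel': array([-0.00020572,  0.00072478,  0.00051779, -0.0018719 ,  0.00016071,
        0.00044213]), 'tau': array([-9.31632968e-06, -4.35919189e+01,  3.52921629e+01,  1.73983374e-02,
        3.65315714e-05,  1.00934957e-05]), 'eef_pos': array([0.16889687, 0.49669509, 0.25250518]), 'tcp_rot': array([-5.12573405e-01, -3.09917587e+00,  2.51901978e-03]), 'contact_force': array([ 0.13059377,  0.9397402 , -0.04231872]), 'wrist_torque': array([ 0.03126463, -0.00131054, -0.04856214]), 'gripper_force': 0.0, 'width': 1.0031894799675058} 0.022
side 419.50347782969317 419.50347782969317 320.8356768176997 198.71444875726374 [[0.894, -0.448, -0.007, -0.456], [-0.397, -0.784, -0.478, 0.325], [0.209, 0.43, -0.878, 0.748], [0.0, 0.0, 0.0, 1.0]]
top 404.74243061233744 404.74243061233744 323.4515754000736 198.76198253266102 [[-0.02, -0.999, -0.031, 0.118], [-0.988, 0.025, -0.154, 0.571], [0.154, 0.027, -0.988, 0.937], [0.0, 0.0, 0.0, 1.0]]
```

View pics/side0.png

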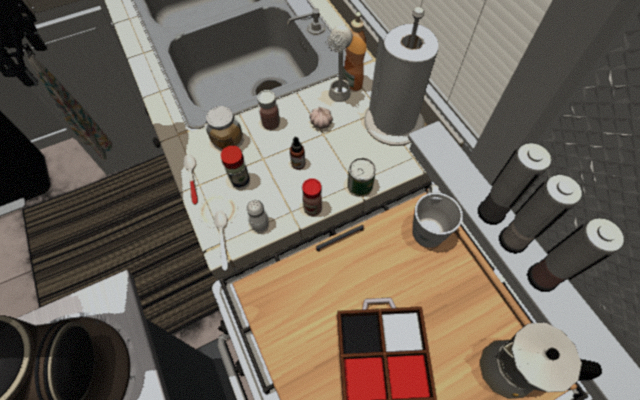

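View pics/top0.png

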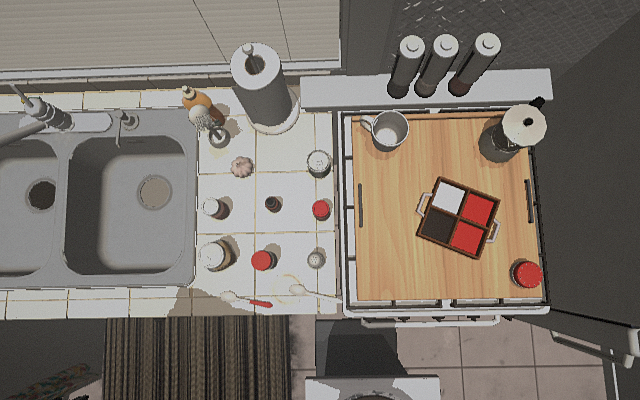

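The side view shows the herb jar at (235,165), red spice jar (312,197), salt shaker (258,215), dropper (297,153) and caddy (385,355). In the top view these are at (262,260), (321,210), (315,260), (273,204) and (458,217). Next I'll zoom in.

Run:
```python
import cv2
s=cv2.imread("pics/side0.png");t=cv2.imread("pics/top0.png")
cv2.imwrite("pics/s1.png",cv2.resize(s[80:240,180:390],None,fx=3.7,fy=3.7,interpolation=cv2.INTER_CUBIC))
cv2.imwrite("pics/t1.png",cv2.resize(t[140:280,190:345],None,fx=4,fy=4,interpolation=cv2.INTER_CUBIC))
```

```text
(no output)
```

View pics/s1.png

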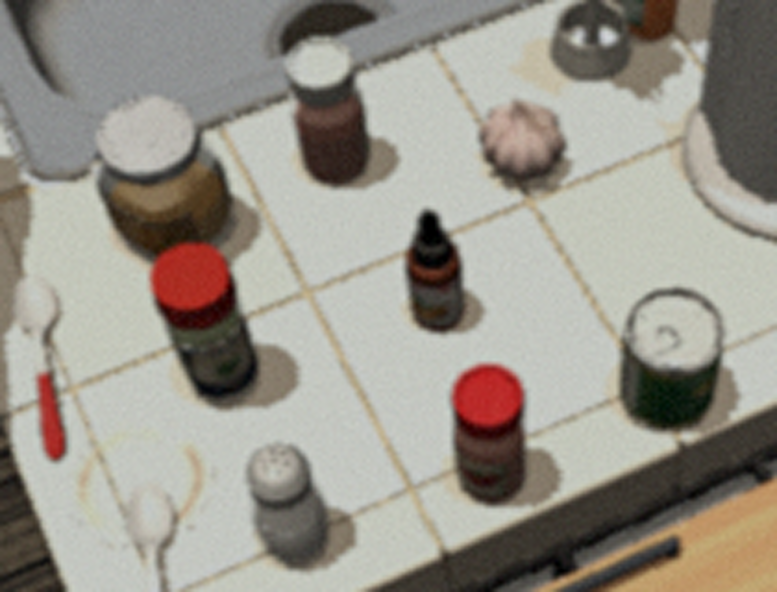

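View pics/t1.png

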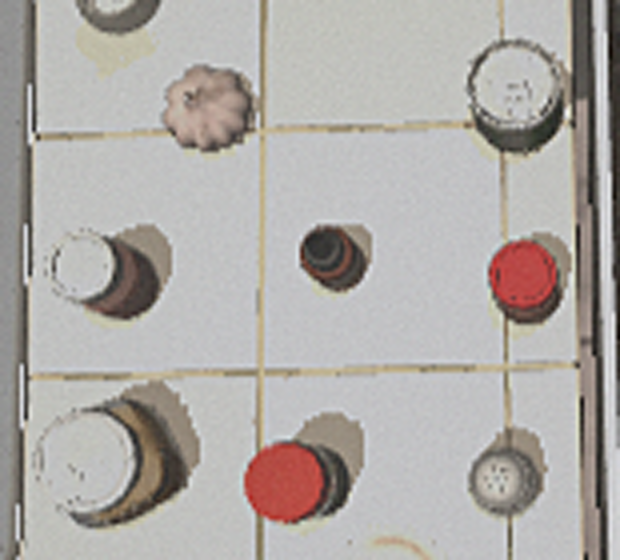

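Zoomed views: the top-face centres (crop pixels) are herb jar side (191,269)/top (285,481), red spice (488,394)/(523,273), salt (276,460)/(505,478) and dropper tip (429,217)/(322,243). I'll triangulate these and zoom in on the caddy.

```bash
cat > h.py <<'E'
import numpy as np
def load(n): return dict(np.load(n+".npz"))
def ray(c,uv):
    d=np.array([(uv[0]-c["cx"])/c["fx"],(uv[1]-c["cy"])/c["fy"],1.]); R=c["view"][:3,:3]; t=c["view"][:3,3]
    d=R.T@d; return -R.T@t, d/np.linalg.norm(d)
def plane(c,uv,z):
    o,d=ray(c,uv); return o+d*(z-o[2])/d[2]
def tri(c1,p1,c2,p2):
    o1,d1=ray(c1,p1);o2,d2=ray(c2,p2)
    s=np.linalg.lstsq(np.c_[d1,-d2],o2-o1,rcond=None)[0]
    a=o1+s[0]*d1;b=o2+s[1]*d2; return (a+b)/2,np.linalg.norm(a-b)
def uncrop(p,s,o): return (np.array(p)+.5)/s-.5+np.array(o)
E
python3 - <<'E'
from h import *; import cv2
S=load("side0");T=load("top0")
P=dict(herb=((191,269),(285,481)),red=((488,394),(523,273)),salt=((276,460),(505,478)),drop=((429,217),(322,243)),white=((319,60),(82,265)),jam=((150,127),(85,460)),tin=((674,327),(516,85)))
for k,(a,b) in P.items():
    x,e=tri(S,uncrop(a,3.7,(180,80)),T,uncrop(b,4,(190,140))); print(k,np.round(x,3),round(e,4))
# colour blobs of red caps in top view
h=cv2.cvtColor(T["frame"],cv2.COLOR_RGB2HSV)
m=(((h[...,0]<8)|(h[...,0]>172))&(h[...,1]>150)&(h[...,2]>120)).astype(np.uint8)
n,l,st,ce=cv2.connectedComponentsWithStats(m)
for i in range(1,n):
    if st[i,4]>80: print(st[i],ce[i].round(1))
s=cv2.imread("pics/side0.png");t=cv2.imread("pics/top0.png")
cv2.imwrite("pics/s2.png",cv2.resize(s[290:400,330:450],None,fx=5,fy=5,interpolation=cv2.INTER_CUBIC))
cv2.imwrite("pics/t2.png",cv2.resize(t[165:270,405:555],None,fx=5,fy=5,interpolation=cv2.INTER_CUBIC))
E
```

```text
herb [0.431 0.244 0.115] 0.0033
red [0.545 0.111 0.096] 0.0016
salt [0.429 0.123 0.1  ] 0.0017
drop [0.564 0.225 0.103] 0.0017
white [0.556 0.366 0.097] 0.002
jam [0.446 0.36  0.101] 0.0047
tin [0.661 0.113 0.076] 0.0021
[461 193  33  33 651] [477.  209.2]
[312 201  17  16 193] [320.3 208.1]
[451 221  33  34 687] [466.6 237.5]
[251 251  20  20 288] [260.6 260.3]
[517 262  26  26 474] [529.4 274.4]
```

View pics/s2.png

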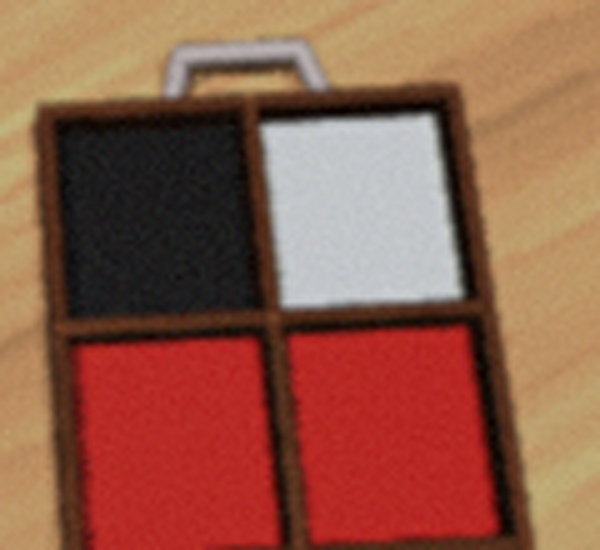

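View pics/t2.png

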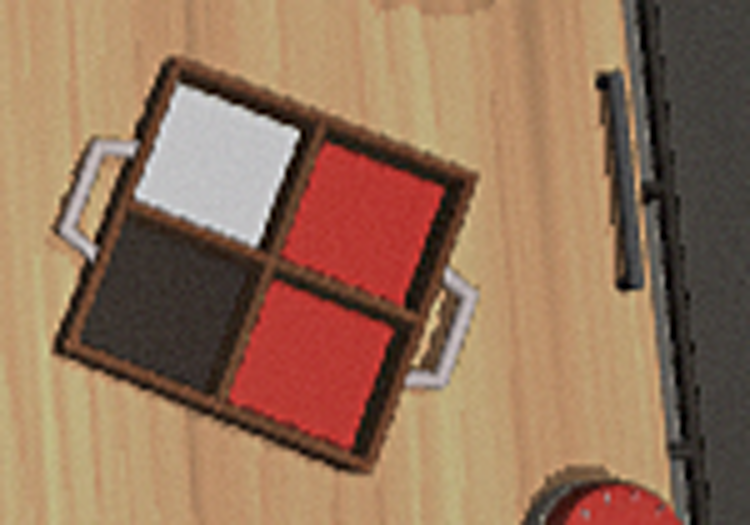

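Both caddy crops show the rim corners and the divider crossing: side crop (270,322), top crop (268,266). Rim corners in the top crop are white (172,60), red (475,178), red (372,468) and black (58,348). I'll compute positions from these.

Run:
```python
from h import *; import cv2
S=load("side0");T=load("top0")
us=lambda p:uncrop(p,5,(330,290)); ut=lambda p:uncrop(p,5,(405,165))
for n,a,b in(("cross",(270,322),(268,266)),("whiteC",(458,88),(172,60)),("blackC",(40,105),(58,348))):
    x,e=tri(S,us(a),T,ut(b)); print(n,np.round(x,4),round(e,4),"S@.05",plane(S,us(a),.05)[:2].round(4),"T@.05",plane(T,ut(b),.05)[:2].round(4))
C=np.array([[-77,77],[77,77],[77,-77],[-77,-77]])/1000
W=np.array([plane(T,ut(p),.05)[:2] for p in((172,60),(475,178),(372,468),(58,348))])
print(W.round(4)); z=C-C.mean(0);w=W-W.mean(0)
th=np.arctan2((z[:,0]*w[:,1]-z[:,1]*w[:,0]).sum(),(z*w).sum()); R=np.array([[np.cos(th),-np.sin(th)],[np.sin(th),np.cos(th)]])
print("centre",W.mean(0),"yaw",th,"resid",np.abs(z@R.T-w).max(), "edges",np.linalg.norm(W-np.roll(W,1,0),axis=1))
for n,p in dict(redA=(37,37),redB=(37,-37),white=(-37,37),black=(-37,-37)).items(): print(n,W.mean(0)+R@np.array(p)/1000)
P=dict(herb=((191,269),(285,481),.111),red=((488,394),(523,273),.101),salt=((276,460),(505,478),.091),drop=((429,217),(322,243),.105),white=((319,60),(82,265),.098),jam=((150,127),(85,460),.098),tin=((674,327),(516,85),.075))
for k,(a,b,h) in P.items(): print(k,"S",plane(S,uncrop(a,3.7,(180,80)),h)[:2].round(4),"T",plane(T,uncrop(b,4,(190,140)),h)[:2].round(4))
print("herbblob",plane(T,(260.6,260.3),.111),"redblob",plane(T,(320.3,208.1),.101))
print("sauce",plane(T,(529.4,274.4),.1))
```

```text
cross [ 0.5214 -0.2184  0.0387] 0.003 S@.05 [ 0.5208 -0.2195] T@.05 [ 0.5188 -0.2146]
whiteC [ 0.6238 -0.1793  0.0391] 0.0037 S@.05 [ 0.6222 -0.1811] T@.05 [ 0.6198 -0.1758]
blackC [ 0.4846 -0.116   0.0384] 0.0036 S@.05 [ 0.4848 -0.1187] T@.05 [ 0.4821 -0.1134]
[[ 0.6198 -0.1758]
 [ 0.5585 -0.3153]
 [ 0.4229 -0.256 ]
 [ 0.4821 -0.1134]]
centre [ 0.52083959 -0.21512999] yaw -1.9819505021635382 resid 0.0034465715796872937 edges [0.15112028 0.15237924 0.14803437 0.15443262]
redA [ 0.53996831 -0.26383412]
redB [ 0.47213546 -0.23425871]
white [ 0.56954371 -0.19600126]
black [ 0.50171086 -0.16642586]
herb S [0.4326 0.2469] T [0.4291 0.2449]
red S [0.5449 0.108 ] T [0.5437 0.1107]
salt S [0.4306 0.1276] T [0.4283 0.1235]
drop S [0.5648 0.224 ] T [0.5633 0.2252]
white S [0.557 0.365] T [0.555  0.3656]
jam S [0.4481 0.3625] T [0.4433 0.3613]
tin S [0.6629 0.1138] T [0.6606 0.1136]
herbblob [0.42814001 0.24550639 0.111     ] redblob [0.54322822 0.11084374 0.101     ]
sauce [ 0.38548285 -0.34528823  0.1       ]
```

send_rows --deltas '[[[0, 0, 0, -0.0875, 0.085], [0, 0, 0, -0.0875, 0.085], [0, 0, 0, -0.0875, 0.085], [0, 0, 0, -0.0875, 0.085], [0, 0, 0, -0.0875, 0.085], [0, 0, 0, -0.0875, 0.085], [0, 0, 0, -0.0875, 0.085], [0, 0, 0, -0.0875, 0.085]]]'

```text
time: 0.77
eef_pos: [0.1689, 0.4968, 0.2528]
tcp_rot: [0.588, -3.086, 0.001]
contact_force: [-0.2, -0.1, 0.3]
width: 0.995
gripper_force: 0.0
```

```bash
cat > d.py <<'E'
import sys,numpy as np
from station import env
from scipy.spatial.transform import Rotation as Ro
s=env.sense(); R=Ro.from_rotvec(s["tcp_rot"]).as_matrix()
c=np.array([.5205,-.217]); th=-1.981; Q=np.array([[np.cos(th),-np.sin(th)],[np.sin(th),np.cos(th)]])
P=dict(herb=(.4305,.246),red=(.544,.1098),salt=(.4295,.125),drop=(.564,.2247))
for k,v in dict(wA=(37,37),wB=(37,-37),wW=(-37,37),wK=(-37,-37)).items(): P[k]=tuple(c+Q@np.array(v)/1000)
print("t",s["time"],"pos",s["eef_pos"].round(4),"yaxis",np.degrees(np.arctan2(R[1,1],R[0,1])).round(1),"tilt",R[2,2].round(4),"w",round(float(s["width"]),3),"gf",round(float(s["gripper_force"]),1),"F",s["contact_force"].round(1),"q",s["joint_pos"].round(2))
for k in sys.argv[1:]:
    p=np.array([*P[k],s["eef_pos"][2]]); print(k,p.round(4),"tool d (m):",(R.T@(p-s["eef_pos"])).round(4))
E
python3 d.py herb red salt drop wA wB wW wK
```

```text
t 0.7667 pos [0.1689 0.4968 0.2528] yaxis 111.6 tilt -1.0 w 0.995 gf 0.0 F [-0.2 -0.1  0.3] q [ 1.24  0.13 -0.04  1.41 -0.    0.87]
herb [0.4305 0.246  0.2528] tool d (m): [-1.510e-01 -3.294e-01  2.000e-04]
red [0.544  0.1098 0.2528] tool d (m): [-2.065e-01 -4.978e-01  2.000e-04]
salt [0.4295 0.125  0.2528] tool d (m): [-1.056e-01 -4.416e-01  3.000e-04]
drop [0.564  0.2247 0.2528] tool d (m): [-2.673e-01 -3.983e-01  1.000e-04]
wA [ 0.5397 -0.2657  0.2528] tool d (m): [-6.440e-02 -8.454e-01  6.000e-04]
wB [ 0.4718 -0.2362  0.2528] tool d (m): [-1.21e-02 -7.93e-01  6.00e-04]
wW [ 0.5692 -0.1978  0.2528] tool d (m): [-1.168e-01 -7.931e-01  5.000e-04]
wK [ 0.5013 -0.1683  0.2528] tool d (m): [-6.450e-02 -7.407e-01  5.000e-04]
```

send_rows --deltas '[[[-0.0127, -0.0275, 0, 0, 0.085], [-0.0127, -0.0275, 0, 0, 0.085], [-0.0127, -0.0275, 0, 0, 0.085], [-0.0127, -0.0275, 0, 0, 0.085], [-0.0127, -0.0275, 0, 0, 0.085], [-0.0127, -0.0275, 0, 0, 0.085], [-0.0127, -0.0275, 0, 0, 0.085], [-0.0127, -0.0275, 0, 0, 0.085]]]'

```text
time: 1.43
eef_pos: [0.3444, 0.3277, 0.253]
tcp_rot: [0.581, -3.087, 0.0]
contact_force: [0.1, 0.8, 0.9]
width: 0.998
gripper_force: 0.0
```

send_rows --deltas '[[[-0.0125, -0.0275, 0, 0, 0.085], [-0.0125, -0.0275, 0.01, 0, 0.085], [-0.0125, -0.0275, 0.01, 0, 0.085], [-0.0125, -0.0275, 0.01, 0, 0.085], [0, 0, 0.02, 0, 0.085], [0, 0, 0.02, 0, 0.085], [0, 0, 0, 0, 0.085], [0, 0, 0, 0, 0.085]]]'

```text
time: 2.1
eef_pos: [0.4295, 0.2442, 0.1824]
tcp_rot: [0.58, -3.085, 0.001]
contact_force: [-0.1, -0.1, 0.7]
width: 0.992
gripper_force: 0.0
```

```bash
python3 d.py herb
python3 - <<'E'
from station import cams
import cv2,numpy as np
a=cams.capture("top");b=cams.capture("side")
np.savez("top1.npz",**a);np.savez("side1.npz",**b)
A=cv2.resize(a["frame"][130:330,180:380],(400,600)[:1]*2);B=cv2.resize(b["frame"][60:260,170:370],(400,400))
cv2.imwrite("pics/c1.png",np.hstack([A,B])[:,:,::-1])
E
```

```text
t 2.1 pos [0.4295 0.2442 0.1824] yaxis 111.3 tilt -1.0 w 0.992 gf 0.0 F [-0.1 -0.1  0.7] q [ 0.52  0.08 -0.25  1.25  0.    0.14]
herb [0.4305 0.246  0.1824] tool d (m): [-0.0016  0.0013 -0.    ]
```

View pics/c1.png

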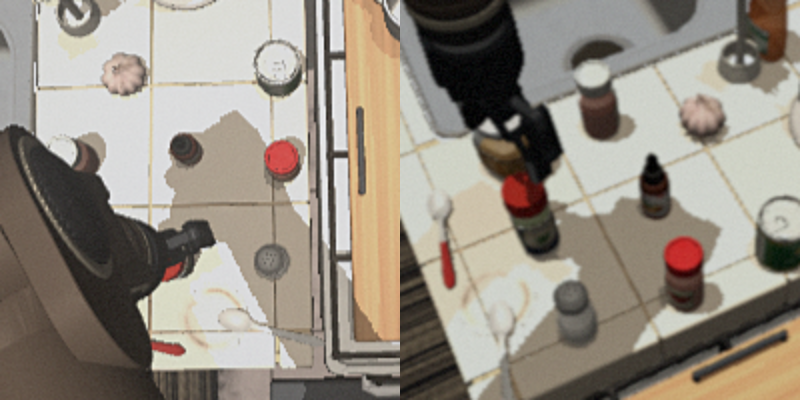

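The gripper now sits over the herb jar's red cap, at about (175,270) left and (525,190) right. I'll descend and grip.

send_rows --deltas '[[[-0.001, 0.001, 0.014, 0, 0.085], [0, 0, 0.014, 0, 0.085], [0, 0, 0.014, 0, 0.085], [0, 0, 0.014, 0, 0.085], [0, 0, 0.014, 0, 0.085], [0, 0, 0.014, 0, 0.085], [0, 0, 0.014, 0, 0.085], [0, 0, 0.006, 0, 0.085]]]'

```text
time: 2.87
eef_pos: [0.4306, 0.2465, 0.0791]
tcp_rot: [-0.583, 3.087, 0.0]
contact_force: [0.0, -0.5, -0.2]
width: 0.998
gripper_force: 0.0
```

send_rows --deltas '[[[0, 0, 0, 0, 0.035], [0, 0, 0, 0, 0.035], [0, 0, 0, 0, 0.035], [0, 0, 0, 0, 0.035], [0, 0, 0, 0, 0.035], [0, 0, 0, 0, 0.035], [0, 0, 0, 0, 0.035], [0, 0, 0, 0, 0.035]]]'

```text
time: 3.53
eef_pos: [0.4316, 0.2465, 0.0808]
tcp_rot: [-0.581, 3.085, 0.001]
contact_force: [-1.2, -1.2, 6.0]
width: 0.509
gripper_force: 60.6
```

send_rows --deltas '[[[0, 0, -0.01, 0, 0.035], [0, 0, -0.02, 0, 0.035], [0, 0, -0.025, 0, 0.035], [0, 0, -0.025, 0, 0.035], [0, 0, -0.025, 0, 0.035], [0, 0, -0.025, 0, 0.035], [0, 0, -0.02, 0, 0.035], [0, 0, -0.01, 0, 0.035]]]'

```text
time: 4.2
eef_pos: [0.4315, 0.2464, 0.2429]
tcp_rot: [-0.581, 3.083, 0.002]
contact_force: [0.7, 1.4, 0.0]
width: 0.508
gripper_force: 61.0
```

```bash
python3 d.py wA wB
```

```text
t 4.2 pos [0.4315 0.2464 0.2429] yaxis 111.3 tilt -1.0 w 0.508 gf 61.0 F [0.7 1.4 0. ] q [ 0.52  0.07 -0.13  1.37  0.    0.15]
wA [ 0.5397 -0.2657  0.2429] tool d (m): [ 0.0854 -0.5164 -0.0007]
wB [ 0.4718 -0.2362  0.2429] tool d (m): [ 0.1379 -0.4642 -0.0009]
```

send_rows --deltas '[[[0.0028, -0.0172, 0, 0, 0.035], [0.0057, -0.0344, 0, 0, 0.035], [0.0057, -0.0344, 0, 0, 0.035], [0.0057, -0.0344, 0, 0, 0.035], [0.0057, -0.0344, 0, 0, 0.035], [0.0057, -0.0344, 0, 0, 0.035], [0.0057, -0.0344, 0, 0, 0.035], [0.0057, -0.0344, 0, 0, 0.035]]]'

```text
time: 4.87
eef_pos: [0.4846, -0.0115, 0.2393]
tcp_rot: [0.581, -3.087, -0.0]
contact_force: [0.4, 0.4, -1.4]
width: 0.512
gripper_force: 61.1
```

send_rows --deltas '[[[0.0057, -0.0344, 0, 0, 0.035], [0.0057, -0.0344, 0, 0, 0.035], [0.0057, -0.0344, 0, 0, 0.035], [0.0057, -0.0344, 0, 0, 0.035], [0.0057, -0.0344, 0, 0, 0.035], [0.0057, -0.0344, 0, 0, 0.035], [0.0057, -0.0344, 0, 0, 0.035], [0.0028, -0.0172, 0, 0, 0.035]]]'

```text
time: 5.53
eef_pos: [0.5389, -0.2692, 0.2384]
tcp_rot: [0.577, -3.087, 0.001]
contact_force: [-0.8, 1.1, -1.6]
width: 0.506
gripper_force: 61.2
```

send_rows --deltas '[[[0, 0, 0.01, 0, 0.035], [0, 0, 0.015, 0, 0.035], [0, 0, 0.015, 0, 0.035], [0, 0, 0.015, 0, 0.035], [0, 0, 0.015, 0, 0.035], [0, 0, 0.01, 0, 0.035], [0, 0, 0, 0, 0.035], [0, 0, 0, 0, 0.035]]]'

```text
time: 6.2
eef_pos: [0.5385, -0.265, 0.1589]
tcp_rot: [0.582, -3.086, -0.002]
contact_force: [0.6, 0.8, -0.7]
width: 0.508
gripper_force: 61.2
```

```bash
python3 d.py wA
python3 - <<'E'
from station import cams
import cv2,numpy as np
a=cams.capture("top");b=cams.capture("side")
np.savez("top2.npz",**a);np.savez("side2.npz",**b)
A=cv2.resize(a["frame"][130:290,400:560],(400,400));B=cv2.resize(b["frame"][240:400,320:480],(400,400))
cv2.imwrite("pics/c2.png",np.hstack([A,B])[:,:,::-1])
E
```

```text
t 6.2 pos [ 0.5385 -0.265   0.1589] yaxis 111.4 tilt -1.0 w 0.508 gf 61.2 F [ 0.6  0.8 -0.7] q [-0.46  0.28 -0.05  1.24  0.   -0.83]
wA [ 0.5397 -0.2657  0.1589] tool d (m): [-0.0009 -0.0011 -0.    ]
```

View pics/c2.png

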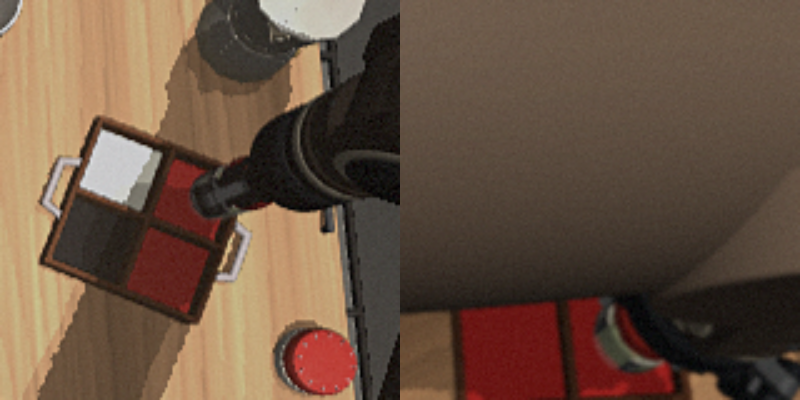

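The jar hangs above the upper-right red well; in the side crop its bottom is near (620,365). I'll check this against the projections.

Run:
```python
from h import *; import cv2
S=load("side2");T=load("top2")
def pr(c,p):
    q=c["view"]@np.array([*p,1]); return np.array([c["fx"]*q[0]/q[2]+c["cx"],c["fy"]*q[1]/q[2]+c["cy"]])
for n,z in(("bot",.081),("top",.189)):
    print(n,"side crop",(pr(S,(.5385,-.265,z))-[320,240])*2.5,"top crop",(pr(T,(.5385,-.265,z))-[400,130])*2.5)
print("well ctr rim side",(pr(S,(.5397,-.2657,.026))-[320,240])*2.5,"top",(pr(T,(.5397,-.2657,.026))-[400,130])*2.5)
cv2.imwrite("pics/c3.png",cv2.resize(S["frame"][350:400,370:500],None,fx=6,fy=6,interpolation=cv2.INTER_CUBIC)[:,:,::-1])
```

```text
bot side crop [224.909883   331.14795092] top crop [209.0991234 193.3011376]
top side crop [259.88339541 308.85389526] top crop [256.7653966  175.73243991]
well ctr rim side [212.64676098 340.39104176] top [189.41227414 199.55093396]
```

View pics/c3.png

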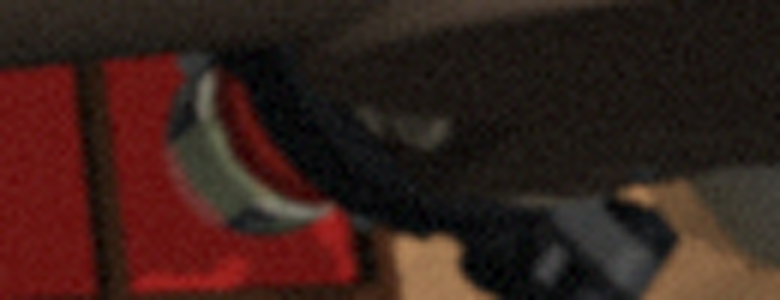

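The jar sits within the well to about 4 mm, against an 11 mm margin. I'll lower it and feel for the floor.

send_rows --deltas '[[[-0.001, 0.001, 0.006, 0, 0.035], [0, 0, 0.008, 0, 0.035], [0, 0, 0.008, 0, 0.035], [0, 0, 0.008, 0, 0.035], [0, 0, 0.008, 0, 0.035], [0, 0, 0.008, 0, 0.035], [0, 0, 0.004, 0, 0.035], [0, 0, 0, 0, 0.035]]]'

```text
time: 6.97
eef_pos: [0.5388, -0.2641, 0.1077]
tcp_rot: [0.581, -3.085, -0.002]
contact_force: [0.2, 1.3, -1.4]
width: 0.51
gripper_force: 61.2
```

send_rows --deltas '[[[0, 0, 0.0005, 0, 0.035], [0, 0, 0.0005, 0, 0.035], [0, 0, 0.0005, 0, 0.035], [0, 0, 0.0005, 0, 0.035], [0, 0, 0.0005, 0, 0.035], [0, 0, 0.0005, 0, 0.035], [0, 0, 0, 0, 0.035], [0, 0, 0, 0, 0.035]]]'

```text
time: 7.63
eef_pos: [0.5395, -0.2644, 0.1063]
tcp_rot: [-0.581, 3.087, -0.0]
contact_force: [-0.3, 0.2, -1.5]
width: 0.512
gripper_force: 61.2
```

send_rows --deltas '[[[0, 0, 0.0005, 0, 0.035], [0, 0, 0.0005, 0, 0.035], [0, 0, 0.0005, 0, 0.035], [0, 0, 0.0005, 0, 0.035], [0, 0, 0, 0, 0.035], [0, 0, 0, 0, 0.035], [0, 0, 0, 0, 0.035], [0, 0, 0, 0, 0.035]]]'

```text
time: 8.3
eef_pos: [0.5395, -0.2644, 0.1043]
tcp_rot: [-0.581, 3.087, -0.0]
contact_force: [0.3, 0.6, -0.8]
width: 0.503
gripper_force: 61.2
```

send_rows --deltas '[[[0, 0, 0.0005, 0, 0.035], [0, 0, 0.0005, 0, 0.035], [0, 0, 0.0005, 0, 0.035], [0, 0, 0, 0, 0.035], [0, 0, 0, 0, 0.035], [0, 0, 0, 0, 0.035], [0, 0, 0, 0, 0.035], [0, 0, 0, 0, 0.035]]]'

```text
time: 8.97
eef_pos: [0.5397, -0.2644, 0.1039]
tcp_rot: [-0.581, 3.086, -0.001]
contact_force: [-1.6, 1.7, 6.0]
width: 0.509
gripper_force: 61.7
```

send_rows --deltas '[[[0, 0, 0, 0, 0.05], [0, 0, 0, 0, 0.05], [0, 0, 0, 0, 0.055], [0, 0, 0, 0, 0.062], [0, 0, 0, 0, 0.064], [0, 0, 0, 0, 0.064], [0, 0, 0, 0, 0.064], [0, 0, 0, 0, 0.064]]]'

```text
time: 9.63
eef_pos: [0.5395, -0.2644, 0.1027]
tcp_rot: [0.581, -3.087, -0.0]
contact_force: [-0.3, 0.4, -0.2]
width: 0.748
gripper_force: 0.0
```

send_rows --deltas '[[[0, 0, -0.005, 0, 0.064], [0, 0, -0.01, 0, 0.064], [0, 0, -0.015, 0, 0.064], [0, 0, -0.02, 0, 0.064], [0, 0, -0.03, 0, 0.064], [0, 0, -0.03, 0, 0.085], [0, 0, -0.03, 0, 0.085], [0, 0, 0, 0, 0.085]]]'

```text
time: 10.3
eef_pos: [0.5412, -0.2652, 0.2507]
tcp_rot: [-0.58, 3.079, -0.01]
contact_force: [-0.9, 0.4, 0.8]
width: 0.996
gripper_force: 0.0
```

```bash
python3 d.py red
```

```text
t 10.3 pos [ 0.5412 -0.2652  0.2507] yaxis 111.3 tilt -0.9999 w 0.996 gf 0.0 F [-0.9  0.4  0.8] q [-0.46  0.27  0.13  1.42  0.   -0.83]
red [0.544  0.1098 0.2507] tool d (m): [-0.139   0.3484 -0.0017]
```

send_rows --deltas '[[[-0.0116, 0.029, 0, 0, 0.085], [-0.0116, 0.029, 0, 0, 0.085], [-0.0116, 0.029, 0, 0, 0.085], [-0.0116, 0.029, 0, 0, 0.085], [-0.0116, 0.029, 0, 0, 0.085], [-0.0116, 0.029, 0, 0, 0.085], [-0.0116, 0.029, 0, 0, 0.085], [-0.0116, 0.029, 0, 0, 0.085]]]'

```text
time: 10.97
eef_pos: [0.5414, -0.013, 0.2439]
tcp_rot: [-0.581, 3.086, -0.0]
contact_force: [0.3, 0.2, -0.1]
width: 1.0
gripper_force: 0.0
```

send_rows --deltas '[[[-0.0116, 0.029, 0, 0, 0.085], [-0.0116, 0.029, 0, 0, 0.085], [-0.0116, 0.029, 0, 0, 0.085], [-0.0116, 0.029, 0, 0, 0.085], [0, 0, 0.02, 0, 0.085], [0, 0, 0.03, 0, 0.085], [0, 0, 0.02, 0, 0.085], [0, 0, 0, 0, 0.085]]]'

```text
time: 11.63
eef_pos: [0.5405, 0.1104, 0.1693]
tcp_rot: [0.581, -3.081, 0.0]
contact_force: [-1.1, -1.0, -0.6]
width: 0.995
gripper_force: 0.0
```

```bash
python3 d.py red
python3 - <<'E'
from station import cams
import cv2,numpy as np
a=cams.capture("top");b=cams.capture("side")
np.savez("top3.npz",**a);np.savez("side3.npz",**b)
A=cv2.resize(a["frame"][130:290,400:560],(400,400));B=cv2.resize(b["frame"][240:400,320:480],(400,400))
cv2.imwrite("pics/c4.png",np.hstack([A,B])[:,:,::-1])
E
```

```text
t 11.6333 pos [0.5405 0.1104 0.1693] yaxis 111.4 tilt -1.0 w 0.995 gf 0.0 F [-1.1 -1.  -0.6] q [ 0.2   0.19 -0.14  1.24 -0.   -0.17]
red [0.544  0.1098 0.1693] tool d (m): [-0.0031 -0.0019 -0.    ]
```

View pics/c4.png

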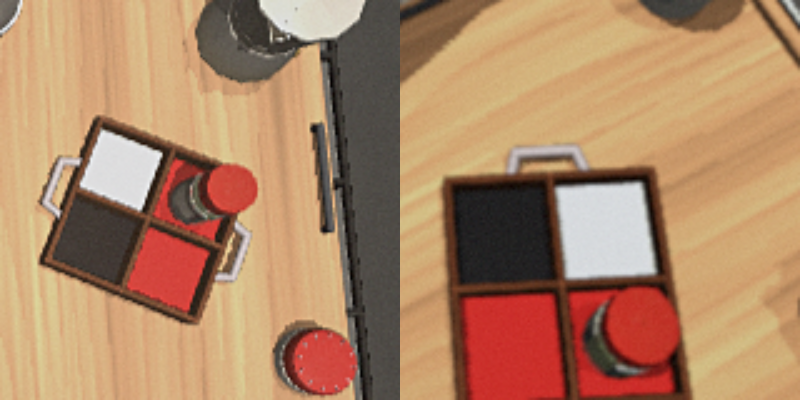

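The herb jar stands upright in the far red well, cap at (231,188) left and (640,325) right. Next is the red spice jar.

send_rows --deltas '[[[-0.003, -0.001, 0.013, 0, 0.085], [0, 0, 0.014, 0, 0.085], [0, 0, 0.014, 0, 0.085], [0, 0, 0.014, 0, 0.085], [0, 0, 0.014, 0, 0.085], [0, 0, 0.014, 0, 0.085], [0, 0, 0.014, 0, 0.085], [0, 0, 0.006, 0, 0.085]]]'

```text
time: 12.4
eef_pos: [0.5465, 0.1104, 0.0705]
tcp_rot: [-0.58, 3.086, 0.0]
contact_force: [0.5, -0.6, -0.3]
width: 0.995
gripper_force: 0.0
```

send_rows --deltas '[[[0, 0, 0, 0, 0.03], [0, 0, 0, 0, 0.03], [0, 0, 0, 0, 0.03], [0, 0, 0, 0, 0.03], [0, 0, 0, 0, 0.03], [0, 0, 0, 0, 0.03], [0, 0, 0, 0, 0.03], [0, 0, 0, 0, 0.03]]]'

```text
time: 13.07
eef_pos: [0.5468, 0.1109, 0.0715]
tcp_rot: [-0.581, 3.084, 0.0]
contact_force: [0.2, -0.0, 6.0]
width: 0.466
gripper_force: 60.3
```

```bash
python3 d.py red wB
python3 - <<'E'
from h import *
T=load("top3");S=load("side3")
t=(400+231/2.5,130+188/2.5);s=(320+238/2.5,240+330/2.5)
print(tri(T,t,S,s),plane(T,t,.134),plane(S,s,.134))
E
```

```text
t 13.0667 pos [0.5468 0.1109 0.0715] yaxis 111.3 tilt -1.0 w 0.466 gf 60.3 F [ 0.2 -0.   6. ] q [ 0.2   0.25 -0.3   1.02  0.   -0.17]
red [0.544  0.1098 0.0715] tool d (m): [ 0.003  0.    -0.   ]
wB [ 0.4718 -0.2362  0.0715] tool d (m): [ 0.1961 -0.296  -0.0004]
(array([ 0.53697698, -0.26851685,  0.12399656]), np.float64(0.0007733966751448064)) [ 0.53605636 -0.26475419  0.134     ] [ 0.53431088 -0.26847868  0.134     ]
```

send_rows --deltas '[[[0, 0, -0.01, 0, 0.03], [0, 0, -0.02, 0, 0.03], [0, 0, -0.025, 0, 0.03], [0, 0, -0.025, 0, 0.03], [0, 0, -0.025, 0, 0.03], [0, 0, -0.025, 0, 0.03], [0, 0, -0.02, 0, 0.03], [0, 0, -0.01, 0, 0.03]]]'

```text
time: 13.73
eef_pos: [0.5463, 0.1107, 0.2334]
tcp_rot: [-0.581, 3.084, 0.0]
contact_force: [-0.0, -0.2, -1.3]
width: 0.466
gripper_force: 60.5
```

send_rows --deltas '[[[0.0081, -0.0123, 0, 0, 0.03], [0.0162, -0.0247, 0, 0, 0.03], [0.0162, -0.0247, 0, 0, 0.03], [0.0162, -0.0247, 0, 0, 0.03], [0.0162, -0.0247, 0, 0, 0.03], [0.0162, -0.0247, 0, 0, 0.03], [0.0162, -0.0247, 0, 0, 0.03], [0.0162, -0.0247, 0, 0, 0.03]]]'

```text
time: 14.4
eef_pos: [0.4983, -0.1079, 0.2285]
tcp_rot: [0.58, -3.085, -0.001]
contact_force: [0.7, 0.4, -1.8]
width: 0.464
gripper_force: 60.7
```

send_rows --deltas '[[[0.0162, -0.0247, 0, 0, 0.03], [0.0162, -0.0247, 0, 0, 0.03], [0.0162, -0.0247, 0, 0, 0.03], [0.0162, -0.0247, 0, 0, 0.03], [0.0081, -0.0123, 0, 0, 0.03], [0, 0, 0.01, 0, 0.03], [0, 0, 0.02, 0, 0.03], [0, 0, 0.01, 0, 0.03]]]'

```text
time: 15.07
eef_pos: [0.4709, -0.2359, 0.1867]
tcp_rot: [0.579, -3.085, -0.004]
contact_force: [-0.3, 0.2, -1.9]
width: 0.466
gripper_force: 60.8
```

send_rows --deltas '[[[0, 0, 0.01, 0, 0.03], [0, 0, 0.01, 0, 0.03], [0, 0, 0.01, 0, 0.03], [0, 0, 0, 0, 0.03], [0, 0, 0, 0, 0.03], [0, 0, 0, 0, 0.03], [0, 0, 0, 0, 0.03], [0, 0, 0, 0, 0.03]]]'

```text
time: 15.73
eef_pos: [0.4729, -0.2363, 0.1605]
tcp_rot: [-0.581, 3.086, -0.001]
contact_force: [-1.0, -0.6, -1.8]
width: 0.471
gripper_force: 60.8
```

```bash
python3 d.py wB
python3 - <<'E'
from station import cams
import cv2,numpy as np
a=cams.capture("top");b=cams.capture("side")
A=cv2.resize(a["frame"][130:290,400:560],(400,400));B=cv2.resize(b["frame"][240:400,320:480],(400,400))
cv2.imwrite("pics/c5.png",np.hstack([A,B])[:,:,::-1])
E
```

```text
t 15.7333 pos [ 0.4729 -0.2363  0.1605] yaxis 111.3 tilt -1.0 w 0.471 gf 60.8 F [-1.  -0.6 -1.8] q [-0.46  0.15 -0.22  1.2  -0.   -0.84]
wB [ 0.4718 -0.2362  0.1605] tool d (m): [ 0.0009  0.0005 -0.    ]
```

View pics/c5.png

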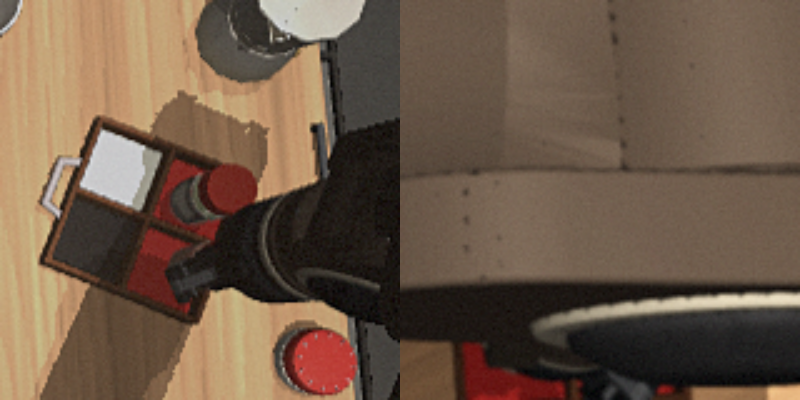

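The gripper is over the near red well, about (190,275) left, and clear of the herb jar. I'll lower it.

send_rows --deltas '[[[0, 0, 0.006, 0, 0.03], [0, 0, 0.01, 0, 0.03], [0, 0, 0.01, 0, 0.03], [0, 0, 0.01, 0, 0.03], [0, 0, 0.01, 0, 0.03], [0, 0, 0.01, 0, 0.03], [0, 0, 0.005, 0, 0.03], [0, 0, 0.001, 0, 0.03]]]'

```text
time: 16.5
eef_pos: [0.4716, -0.2357, 0.0961]
tcp_rot: [0.581, -3.085, -0.002]
contact_force: [0.3, 0.6, -1.6]
width: 0.465
gripper_force: 60.8
```

send_rows --deltas '[[[0, 0, 0.0005, 0, 0.03], [0, 0, 0.0005, 0, 0.03], [0, 0, 0.0005, 0, 0.03], [0, 0, 0.0005, 0, 0.03], [0, 0, 0, 0, 0.03], [0, 0, 0, 0, 0.03], [0, 0, 0, 0, 0.03], [0, 0, 0, 0, 0.03]]]'

```text
time: 17.17
eef_pos: [0.4725, -0.2362, 0.0959]
tcp_rot: [-0.581, 3.087, -0.0]
contact_force: [-1.0, -0.6, -2.0]
width: 0.467
gripper_force: 60.8
```

send_rows --deltas '[[[0, 0, 0.0005, 0, 0.03], [0, 0, 0.0005, 0, 0.03], [0, 0, 0.0005, 0, 0.03], [0, 0, 0, 0, 0.03], [0, 0, 0, 0, 0.03], [0, 0, 0, 0, 0.03], [0, 0, 0, 0, 0.03], [0, 0, 0, 0, 0.03]]]'

```text
time: 17.83
eef_pos: [0.4725, -0.2361, 0.0945]
tcp_rot: [-0.581, 3.087, -0.0]
contact_force: [-0.6, 1.1, 3.8]
width: 0.467
gripper_force: 60.9
```

send_rows --deltas '[[[0, 0, 0, 0, 0.045], [0, 0, 0, 0, 0.048], [0, 0, 0, 0, 0.053], [0, 0, 0, 0, 0.06], [0, 0, 0, 0, 0.06], [0, 0, 0, 0, 0.06], [0, 0, 0, 0, 0.06], [0, 0, 0, 0, 0.06]]]'

```text
time: 18.5
eef_pos: [0.4724, -0.2362, 0.0943]
tcp_rot: [-0.581, 3.087, -0.0]
contact_force: [-0.8, 0.5, -0.0]
width: 0.701
gripper_force: 0.0
```

send_rows --deltas '[[[0, 0, -0.005, 0, 0.06], [0, 0, -0.01, 0, 0.06], [0, 0, -0.015, 0, 0.06], [0, 0, -0.02, 0, 0.06], [0, 0, -0.03, 0, 0.06], [0, 0, -0.03, 0, 0.085], [0, 0, -0.03, 0, 0.085], [0, 0, 0, 0, 0.085]]]'

```text
time: 19.17
eef_pos: [0.4744, -0.2371, 0.2417]
tcp_rot: [-0.58, 3.079, -0.01]
contact_force: [0.2, 0.0, 0.7]
width: 0.996
gripper_force: 0.0
```

```bash
python3 d.py salt
```

```text
t 19.1667 pos [ 0.4744 -0.2371  0.2417] yaxis 111.3 tilt -0.9999 w 0.996 gf 0.0 F [0.2 0.  0.7] q [-0.46  0.13 -0.06  1.37  0.   -0.84]
salt [0.4295 0.125  0.2417] tool d (m): [-0.0899  0.3536 -0.002 ]
```

send_rows --deltas '[[[-0.0076, 0.0293, 0, 0, 0.085], [-0.0076, 0.0293, 0, 0, 0.085], [-0.0076, 0.0293, 0, 0, 0.085], [-0.0076, 0.0293, 0, 0, 0.085], [-0.0076, 0.0293, 0, 0, 0.085], [-0.0076, 0.0293, 0, 0, 0.085], [-0.0076, 0.0293, 0, 0, 0.085], [-0.0076, 0.0293, 0, 0, 0.085]]]'

```text
time: 19.83
eef_pos: [0.4434, 0.0057, 0.235]
tcp_rot: [-0.581, 3.086, -0.0]
contact_force: [-0.5, 0.5, -0.2]
width: 0.994
gripper_force: 0.0
```

send_rows --deltas '[[[-0.0076, 0.0293, 0, 0, 0.085], [-0.0076, 0.0293, 0, 0, 0.085], [-0.0076, 0.0293, 0, 0, 0.085], [-0.0076, 0.0293, 0, 0, 0.085], [0, 0, 0.03, 0, 0.085], [0, 0, 0.03, 0, 0.085], [0, 0, 0.02, 0, 0.085], [0, 0, 0, 0, 0.085]]]'

```text
time: 20.5
eef_pos: [0.4271, 0.1243, 0.151]
tcp_rot: [0.582, -3.081, 0.001]
contact_force: [-0.0, -0.4, -0.3]
width: 0.995
gripper_force: 0.0
```

send_rows --deltas '[[[0, 0, 0, 0, 0.085], [0, 0, 0, 0, 0.085], [0, 0, 0, 0, 0.085], [0, 0, 0, 0, 0.085], [0, 0, 0, 0, 0.085], [0, 0, 0, 0, 0.085], [0, 0, 0, 0, 0.085], [0, 0, 0, 0, 0.085]]]'

```text
time: 21.17
eef_pos: [0.4296, 0.1245, 0.1544]
tcp_rot: [-0.581, 3.087, 0.0]
contact_force: [0.2, -0.4, -0.1]
width: 0.994
gripper_force: 0.0
```

```bash
python3 d.py salt
python3 - <<'E'
from station import cams
import cv2,numpy as np
a=cams.capture("top");b=cams.capture("side")
np.savez("top4.npz",**a);np.savez("side4.npz",**b)
A=cv2.resize(a["frame"][130:290,400:560],(400,400));B=cv2.resize(b["frame"][240:400,320:480],(400,400))
C=cv2.resize(b["frame"][120:250,210:340],(400,400))[:200]
C=cv2.resize(b["frame"][170:250,220:380],(400,200)); D=cv2.resize(a["frame"][220:300,250:410],(400,200))
cv2.imwrite("pics/c6.png",np.vstack([np.hstack([A,B]),np.hstack([D,C])])[:,:,::-1])
E
```

```text
t 21.1667 pos [0.4296 0.1245 0.1544] yaxis 111.3 tilt -1.0 w 0.994 gf 0.0 F [ 0.2 -0.4 -0.1] q [ 0.28 -0.   -0.39  1.18 -0.   -0.09]
salt [0.4295 0.125  0.1544] tool d (m): [-0.0001  0.0005  0.    ]
```

View pics/c6.png

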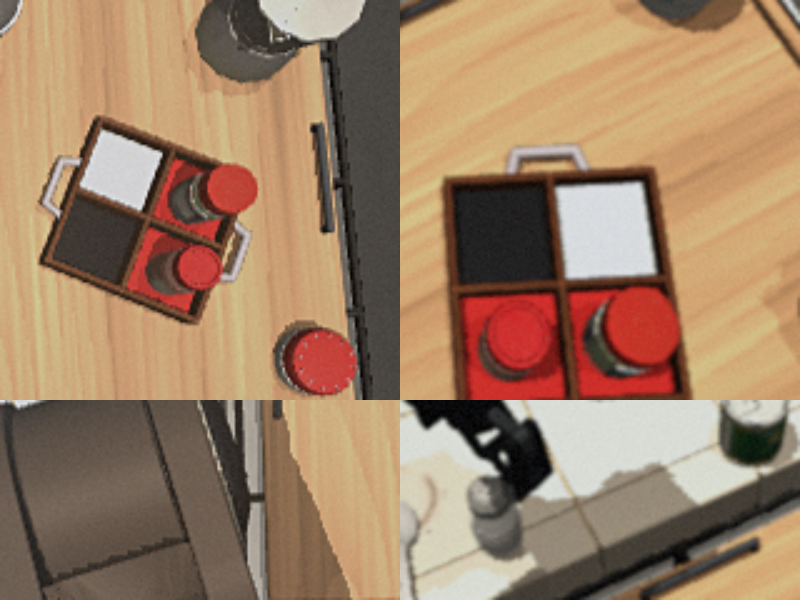

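Both red-capped jars stand in the red wells, caps at (231,188) and (200,267). The salt shaker is under the gripper, at (495,515).

send_rows --deltas '[[[0, 0, 0.006, 0, 0.085], [0, 0, 0.012, 0, 0.085], [0, 0, 0.014, 0, 0.085], [0, 0, 0.014, 0, 0.085], [0, 0, 0.014, 0, 0.085], [0, 0, 0.014, 0, 0.085], [0, 0, 0.01, 0, 0.085], [0, 0, 0.005, 0, 0.085]]]'

```text
time: 21.93
eef_pos: [0.4286, 0.1243, 0.0636]
tcp_rot: [0.581, -3.085, 0.0]
contact_force: [0.5, 0.6, -0.0]
width: 0.992
gripper_force: 0.0
```

send_rows --deltas '[[[0, 0, 0, 0, 0.034], [0, 0, 0, 0, 0.034], [0, 0, 0, 0, 0.034], [0, 0, 0, 0, 0.034], [0, 0, 0, 0, 0.034], [0, 0, 0, 0, 0.034], [0, 0, 0, 0, 0.034], [0, 0, 0, 0, 0.034]]]'

```text
time: 22.6
eef_pos: [0.4302, 0.125, 0.0665]
tcp_rot: [-0.581, 3.085, 0.001]
contact_force: [-0.6, 0.7, 6.0]
width: 0.411
gripper_force: 53.1
```

```bash
python3 d.py salt wW
```

```text
t 22.6 pos [0.4302 0.125  0.0665] yaxis 111.3 tilt -1.0 w 0.411 gf 53.1 F [-0.6  0.7  6. ] q [ 0.28  0.05 -0.54  0.98  0.   -0.09]
salt [0.4295 0.125  0.0665] tool d (m): [ 0.0007  0.0003 -0.    ]
wW [ 0.5692 -0.1978  0.0665] tool d (m): [-1.200e-02 -3.512e-01 -1.000e-04]
```

The opening of 35 mm is narrower than the 44 mm body, so I may be gripping the neck. I'll check before lifting.

send_rows --deltas '[[[0, 0, 0, 0, 0.034], [0, 0, 0, 0, 0.034], [0, 0, 0, 0, 0.034], [0, 0, 0, 0, 0.034], [0, 0, 0, 0, 0.03], [0, 0, 0, 0, 0.03], [0, 0, 0, 0, 0.03], [0, 0, 0, 0, 0.03]]]'

```text
time: 23.27
eef_pos: [0.4302, 0.125, 0.0665]
tcp_rot: [-0.581, 3.085, 0.001]
contact_force: [-1.1, 1.4, 5.5]
width: 0.409
gripper_force: 58.9
```

```bash
python3 d.py
python3 - <<'E'
from station import cams
import cv2,numpy as np
b=cams.capture("side")
cv2.imwrite("pics/c7.png",cv2.resize(b["frame"][180:250,220:320],(800,560),interpolation=cv2.INTER_CUBIC)[:,:,::-1])
E
```

```text
t 23.2667 pos [0.4302 0.125  0.0665] yaxis 111.3 tilt -1.0 w 0.409 gf 58.9 F [-1.1  1.4  5.5] q [ 0.28  0.05 -0.54  0.98  0.   -0.09]
```

View pics/c7.png

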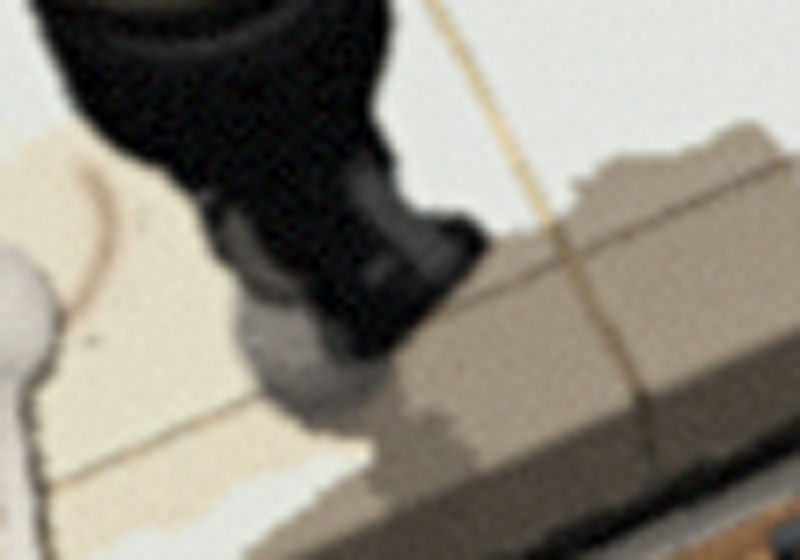

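The pads hold the upper waist at about (330,300). I'll regrip 6 mm lower, on the body.

send_rows --deltas '[[[0, 0, 0, 0, 0.045], [0, 0, 0, 0, 0.06], [0, 0, 0, 0, 0.07], [0, 0, 0, 0, 0.07], [0, 0, 0, 0, 0.07], [0, 0, 0.003, 0, 0.07], [0, 0, 0.004, 0, 0.07], [0, 0, 0, 0, 0.07]]]'

```text
time: 23.98
eef_pos: [0.429, 0.1244, 0.0573]
tcp_rot: [0.581, -3.086, 0.0]
contact_force: [-0.3, -0.1, -1.1]
width: 0.815
gripper_force: 0.0
```

send_rows --deltas '[[[0, 0, 0, 0, 0.034], [0, 0, 0, 0, 0.034], [0, 0, 0, 0, 0.034], [0, 0, 0, 0, 0.034], [0, 0, 0, 0, 0.034], [0, 0, 0, 0, 0.034], [0, 0, 0, 0, 0.03], [0, 0, 0, 0, 0.03]]]'

```text
time: 24.65
eef_pos: [0.4299, 0.1248, 0.0588]
tcp_rot: [-0.581, 3.086, 0.001]
contact_force: [-1.1, 1.6, 6.3]
width: 0.434
gripper_force: 60.2
```

```bash
python3 d.py salt wW
```

```text
t 24.65 pos [0.4299 0.1248 0.0588] yaxis 111.3 tilt -1.0 w 0.434 gf 60.2 F [-1.1  1.6  6.3] q [ 0.28  0.06 -0.55  0.96  0.   -0.09]
salt [0.4295 0.125  0.0588] tool d (m): [ 0.0003  0.0003 -0.    ]
wW [ 0.5692 -0.1978  0.0588] tool d (m): [-1.240e-02 -3.512e-01 -1.000e-04]
```

send_rows --deltas '[[[0, 0, -0.01, 0, 0.03], [0, 0, -0.02, 0, 0.03], [0, 0, -0.025, 0, 0.03], [0, 0, -0.025, 0, 0.03], [0, 0, -0.025, 0, 0.03], [0, 0, -0.025, 0, 0.03], [0, 0, -0.02, 0, 0.03], [0, 0, -0.01, 0, 0.03]]]'

```text
time: 25.32
eef_pos: [0.4301, 0.1246, 0.2211]
tcp_rot: [-0.581, 3.084, -0.0]
contact_force: [0.3, 0.0, -0.3]
width: 0.43
gripper_force: 59.7
```

send_rows --deltas '[[[-0.0005, -0.0146, 0, 0, 0.03], [-0.001, -0.0293, 0, 0, 0.03], [-0.001, -0.0293, 0, 0, 0.03], [-0.001, -0.0293, 0, 0, 0.03], [-0.001, -0.0293, 0, 0, 0.03], [-0.001, -0.0293, 0, 0, 0.03], [-0.001, -0.0293, 0, 0, 0.03], [-0.001, -0.0293, 0, 0, 0.03]]]'

```text
time: 25.98
eef_pos: [0.5162, -0.0789, 0.2176]
tcp_rot: [0.581, -3.086, -0.0]
contact_force: [-0.7, 0.6, -1.0]
width: 0.433
gripper_force: 59.7
```

send_rows --deltas '[[[-0.001, -0.0293, 0, 0, 0.03], [-0.001, -0.0293, 0, 0, 0.03], [-0.001, -0.0293, 0, 0, 0.03], [-0.001, -0.0293, 0, 0, 0.03], [-0.0005, -0.0146, 0, 0, 0.03], [0, 0, 0, -0.05, 0.03], [0, 0, 0, -0.1, 0.03], [0, 0, 0, -0.1, 0.03]]]'

```text
time: 26.65
eef_pos: [0.5681, -0.1987, 0.2173]
tcp_rot: [0.967, -2.987, -0.002]
contact_force: [-0.2, -0.0, -0.4]
width: 0.431
gripper_force: 59.7
```

send_rows --deltas '[[[0, 0, 0, -0.1, 0.03], [0, 0, 0, -0.1, 0.03], [0, 0, 0, -0.1, 0.03], [0, 0, 0, -0.1, 0.03], [0, 0, 0, -0.1, 0.03], [0, 0, 0, -0.04, 0.03], [0, 0, 0, 0, 0.03], [0, 0, 0, 0, 0.03]]]'

```text
time: 27.32
eef_pos: [0.5682, -0.1981, 0.2179]
tcp_rot: [1.723, -2.626, -0.001]
contact_force: [0.9, 0.3, -0.7]
width: 0.433
gripper_force: 59.7
```

```bash
python3 d.py wW
python3 - <<'E'
from station import cams
import cv2,numpy as np
a=cams.capture("top");b=cams.capture("side")
A=cv2.resize(a["frame"][130:290,400:560],(400,400));B=cv2.resize(b["frame"][240:400,320:480],(400,400))
cv2.imwrite("pics/c8.png",np.hstack([A,B])[:,:,::-1])
E
```

```text
t 27.3167 pos [ 0.5682 -0.1981  0.2179] yaxis 156.5 tilt -1.0 w 0.433 gf 59.7 F [ 0.9  0.3 -0.7] q [-0.34  0.27  0.07  1.36 -0.   -1.5 ]
wW [ 0.5692 -0.1978  0.2179] tool d (m): [-0.0007 -0.0008 -0.    ]
```

View pics/c8.png

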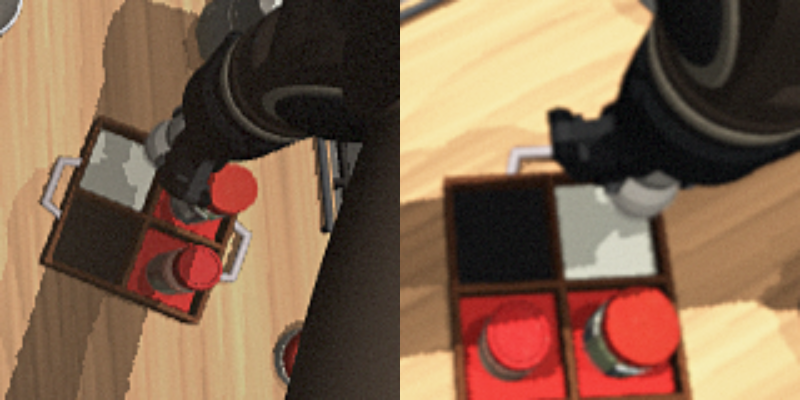

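The salt shaker hangs over the white well, at (165,140) left and (650,195) right, with the neighbours clear. I'll lower it.

send_rows --deltas '[[[-0.001, -0.001, 0.008, 0, 0.03], [0, 0, 0.014, 0, 0.03], [0, 0, 0.014, 0, 0.03], [0, 0, 0.014, 0, 0.03], [0, 0, 0.014, 0, 0.03], [0, 0, 0.012, 0, 0.03], [0, 0, 0.004, 0, 0.03], [0, 0, 0, 0, 0.03]]]'

```text
time: 28.08
eef_pos: [0.569, -0.1976, 0.1366]
tcp_rot: [1.723, -2.625, -0.004]
contact_force: [-0.3, 1.0, -0.8]
width: 0.427
gripper_force: 59.7
```

send_rows --deltas '[[[0, 0, 0.006, 0, 0.03], [0, 0, 0.01, 0, 0.03], [0, 0, 0.01, 0, 0.03], [0, 0, 0.01, 0, 0.03], [0, 0, 0.01, 0, 0.03], [0, 0, 0.004, 0, 0.03], [0, 0, 0.002, 0, 0.03], [0, 0, 0, 0, 0.03]]]'

```text
time: 28.75
eef_pos: [0.5695, -0.1979, 0.0856]
tcp_rot: [1.724, -2.625, -0.001]
contact_force: [0.3, 0.5, -0.6]
width: 0.436
gripper_force: 59.7
```

send_rows --deltas '[[[0, 0, 0.0005, 0, 0.03], [0, 0, 0.0005, 0, 0.03], [0, 0, 0.0005, 0, 0.03], [0, 0, 0.0005, 0, 0.03], [0, 0, 0, 0, 0.03], [0, 0, 0, 0, 0.03], [0, 0, 0, 0, 0.03], [0, 0, 0, 0, 0.03]]]'

```text
time: 29.42
eef_pos: [0.5699, -0.198, 0.0843]
tcp_rot: [-1.725, 2.626, -0.0]
contact_force: [-0.1, 0.2, -1.8]
width: 0.432
gripper_force: 59.7
```

send_rows --deltas '[[[0, 0, 0.0005, 0, 0.03], [0, 0, 0.0005, 0, 0.03], [0, 0, 0.0005, 0, 0.03], [0, 0, 0.0005, 0, 0.03], [0, 0, 0, 0, 0.03], [0, 0, 0, 0, 0.03], [0, 0, 0, 0, 0.03], [0, 0, 0, 0, 0.03]]]'

```text
time: 30.08
eef_pos: [0.5698, -0.198, 0.0823]
tcp_rot: [-1.725, 2.626, -0.0]
contact_force: [0.5, 0.0, -1.0]
width: 0.431
gripper_force: 59.7
```

send_rows --deltas '[[[0, 0, 0.0005, 0, 0.03], [0, 0, 0.0005, 0, 0.03], [0, 0, 0, 0, 0.03], [0, 0, 0, 0, 0.03], [0, 0, 0, 0, 0.03], [0, 0, 0, 0, 0.03], [0, 0, 0, 0, 0.03], [0, 0, 0, 0, 0.03]]]'

```text
time: 30.75
eef_pos: [0.5699, -0.198, 0.0818]
tcp_rot: [-1.724, 2.626, -0.001]
contact_force: [-1.7, 1.0, 5.7]
width: 0.434
gripper_force: 60.8
```

send_rows --deltas '[[[0, 0, 0, 0, 0.042], [0, 0, 0, 0, 0.045], [0, 0, 0, 0, 0.05], [0, 0, 0, 0, 0.06], [0, 0, 0, 0, 0.062], [0, 0, 0, 0, 0.062], [0, 0, 0, 0, 0.062], [0, 0, 0, 0, 0.062]]]'

```text
time: 31.42
eef_pos: [0.5698, -0.198, 0.0813]
tcp_rot: [1.725, -2.626, -0.0]
contact_force: [-0.0, 0.1, 0.5]
width: 0.725
gripper_force: 0.0
```

send_rows --deltas '[[[0, 0, -0.005, 0, 0.062], [0, 0, -0.01, 0, 0.062], [0, 0, -0.015, 0, 0.062], [0, 0, -0.02, 0, 0.062], [0, 0, -0.03, 0, 0.062], [0, 0, -0.03, 0, 0.085], [0, 0, -0.03, 0, 0.085], [0, 0, -0.01, 0, 0.085]]]'

```text
time: 32.08
eef_pos: [0.5711, -0.1984, 0.2375]
tcp_rot: [-1.722, 2.622, -0.009]
contact_force: [-0.1, 0.1, 1.1]
width: 0.995
gripper_force: 0.0
```

send_rows --deltas '[[[0, 0, 0, 0.1, 0.085], [0, 0, 0, 0.1, 0.085], [0, 0, 0, 0.1, 0.085], [0, 0, 0, 0.1, 0.085], [0, 0, 0, 0.1, 0.085], [0, 0, 0, 0.1, 0.085], [0, 0, 0, 0.1, 0.085], [0, 0, 0, 0.09, 0.085]]]'

```text
time: 32.75
eef_pos: [0.5698, -0.198, 0.2318]
tcp_rot: [-0.574, 3.089, -0.0]
contact_force: [0.6, 0.4, 0.0]
width: 0.996
gripper_force: 0.0
```

```bash
python3 d.py drop
```

```text
t 32.75 pos [ 0.5698 -0.198   0.2318] yaxis 111.0 tilt -1.0 w 0.996 gf 0.0 F [0.6 0.4 0. ] q [-0.33  0.28  0.1   1.39 -0.   -0.7 ]
drop [0.564  0.2247 0.2318] tool d (m): [-1.464e-01  3.966e-01 -1.000e-04]
```

send_rows --deltas '[[[-0.0105, 0.0283, 0, 0, 0.085], [-0.0105, 0.0283, 0, 0, 0.085], [-0.0105, 0.0283, 0, 0, 0.085], [-0.0105, 0.0283, 0, 0, 0.085], [-0.0105, 0.0283, 0, 0, 0.085], [-0.0105, 0.0283, 0, 0, 0.085], [-0.0105, 0.0283, 0, 0, 0.085], [-0.0105, 0.0283, 0, 0, 0.085]]]'

```text
time: 33.42
eef_pos: [0.5655, 0.0449, 0.2319]
tcp_rot: [-0.581, 3.087, -0.0]
contact_force: [0.9, 0.2, 0.1]
width: 0.993
gripper_force: 0.0
```

send_rows --deltas '[[[-0.0105, 0.0283, 0, 0, 0.085], [-0.0105, 0.0283, 0, 0, 0.085], [-0.0105, 0.0283, 0, 0, 0.085], [-0.0105, 0.0283, 0, 0, 0.085], [-0.0105, 0.0283, 0, 0, 0.085], [-0.0105, 0.0283, 0, 0, 0.085], [0, 0, 0.03, 0, 0.085], [0, 0, 0.03, 0, 0.085]]]'

```text
time: 34.08
eef_pos: [0.5637, 0.2271, 0.1728]
tcp_rot: [-0.585, 3.082, 0.002]
contact_force: [-0.2, -0.0, -0.8]
width: 0.996
gripper_force: 0.0
```

send_rows --deltas '[[[0, 0, 0.01, 0, 0.085], [0, 0, 0, 0, 0.085], [0, 0, 0, 0, 0.085], [0, 0, 0, 0, 0.085], [0, 0, 0, 0, 0.085], [0, 0, 0, 0, 0.085], [0, 0, 0, 0, 0.085], [0, 0, 0, 0, 0.085]]]'

```text
time: 34.75
eef_pos: [0.563, 0.2245, 0.162]
tcp_rot: [-0.581, 3.086, 0.0]
contact_force: [-0.1, 0.0, -0.8]
width: 0.995
gripper_force: 0.0
```

```bash
python3 d.py drop
python3 - <<'E'
from station import cams
import cv2,numpy as np
a=cams.capture("top");b=cams.capture("side")
A=cv2.resize(a["frame"][130:290,400:560],(400,400));B=cv2.resize(b["frame"][240:400,320:480],(400,400))
C=cv2.resize(b["frame"][120:200,220:380],(400,200)); D=cv2.resize(a["frame"][170:250,210:370],(400,200))
cv2.imwrite("pics/c9.png",np.vstack([np.hstack([A,B]),np.hstack([D,C])])[:,:,::-1])
E
```

```text
t 34.75 pos [0.563  0.2245 0.162 ] yaxis 111.3 tilt -1.0 w 0.995 gf 0.0 F [-0.1  0.  -0.8] q [ 0.38  0.29 -0.03  1.24  0.    0.01]
drop [0.564  0.2247 0.162 ] tool d (m): [-0.001  -0.0002  0.    ]
```

View pics/c9.png

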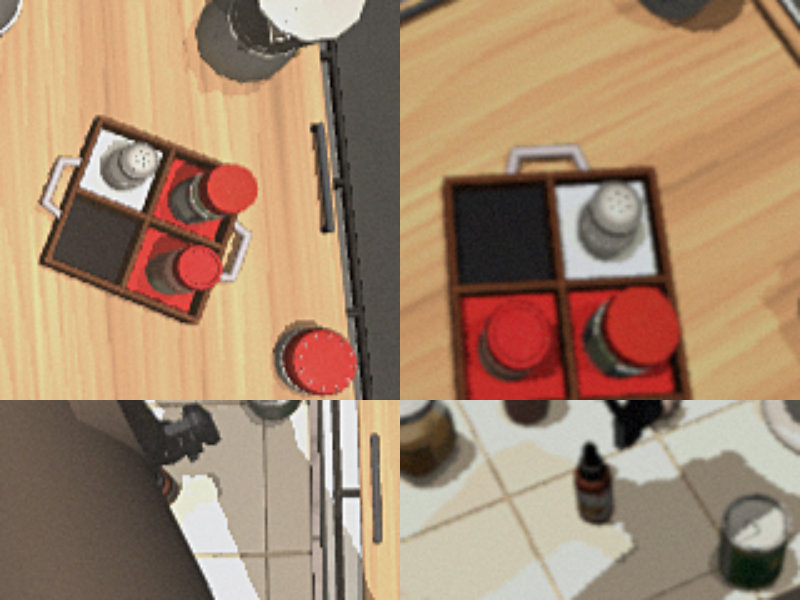

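Salt stands in the white well at (130,165), and the dropper is still standing below the gripper at (595,485). I'll pick it up.

send_rows --deltas '[[[-0.001, 0, 0.008, 0, 0.085], [0, 0, 0.014, 0, 0.085], [0, 0, 0.014, 0, 0.085], [0, 0, 0.014, 0, 0.085], [0, 0, 0.014, 0, 0.085], [0, 0, 0.014, 0, 0.085], [0, 0, 0.014, 0, 0.085], [0, 0, 0.006, 0, 0.085]]]'

```text
time: 35.52
eef_pos: [0.5624, 0.2245, 0.0606]
tcp_rot: [0.581, -3.084, 0.001]
contact_force: [0.3, 0.3, -0.2]
width: 0.996
gripper_force: 0.0
```

send_rows --deltas '[[[0, 0, 0, 0, 0.04], [0, 0, 0, 0, 0.024], [0, 0, 0, 0, 0.024], [0, 0, 0, 0, 0.024], [0, 0, 0, 0, 0.024], [0, 0, 0, 0, 0.024], [0, 0, 0, 0, 0.024], [0, 0, 0, 0, 0.024]]]'

```text
time: 36.18
eef_pos: [0.5643, 0.2253, 0.0645]
tcp_rot: [-0.581, 3.085, 0.001]
contact_force: [-0.9, 0.0, 6.3]
width: 0.357
gripper_force: 59.1
```

```bash
python3 d.py drop wK
```

```text
t 36.1833 pos [0.5643 0.2253 0.0645] yaxis 111.3 tilt -1.0 w 0.357 gf 59.1 F [-0.9  0.   6.3] q [ 0.38  0.34 -0.19  1.04  0.    0.01]
drop [0.564  0.2247 0.0645] tool d (m): [ 0.0005 -0.0004 -0.    ]
wK [ 0.5013 -0.1683  0.0645] tool d (m): [ 0.2018 -0.3437 -0.0005]
```

send_rows --deltas '[[[0, 0, -0.01, 0, 0.024], [0, 0, -0.02, 0, 0.024], [0, 0, -0.025, 0, 0.024], [0, 0, -0.025, 0, 0.024], [0, 0, -0.025, 0, 0.024], [0, 0, -0.025, 0, 0.024], [0, 0, -0.02, 0, 0.024], [0, 0, -0.01, 0, 0.024]]]'

```text
time: 36.85
eef_pos: [0.5642, 0.225, 0.2268]
tcp_rot: [-0.58, 3.084, 0.001]
contact_force: [0.6, -0.8, -0.8]
width: 0.354
gripper_force: 59.3
```

send_rows --deltas '[[[0.0072, -0.0123, 0, 0, 0.024], [0.0144, -0.0245, 0, 0, 0.024], [0.0144, -0.0245, 0, 0, 0.024], [0.0144, -0.0245, 0, 0, 0.024], [0.0144, -0.0245, 0, 0, 0.024], [0.0144, -0.0245, 0, 0, 0.024], [0.0144, -0.0245, 0, 0, 0.024], [0.0144, -0.0245, 0, 0, 0.024]]]'

```text
time: 37.52
eef_pos: [0.5283, 0.0124, 0.2218]
tcp_rot: [0.581, -3.085, 0.0]
contact_force: [0.7, 0.7, 0.1]
width: 0.351
gripper_force: 59.3
```

send_rows --deltas '[[[0.0144, -0.0245, 0, 0, 0.024], [0.0144, -0.0245, 0, 0, 0.024], [0.0144, -0.0245, 0, 0, 0.024], [0.0144, -0.0245, 0, 0, 0.024], [0.0144, -0.0245, 0, 0, 0.024], [0.0144, -0.0245, 0, 0, 0.024], [0.0072, -0.0123, 0, 0, 0.024], [0, 0, 0, 0, 0.024]]]'

```text
time: 38.18
eef_pos: [0.4989, -0.1709, 0.2218]
tcp_rot: [0.574, -3.086, -0.0]
contact_force: [0.3, -0.1, -0.5]
width: 0.355
gripper_force: 59.3
```

send_rows --deltas '[[[0, 0, 0.01, 0, 0.024], [0, 0, 0.01, 0, 0.024], [0, 0, 0.01, 0, 0.024], [0, 0, 0.01, 0, 0.024], [0, 0, 0.01, 0, 0.024], [0, 0, 0, 0, 0.024], [0, 0, 0, 0, 0.024], [0, 0, 0, 0, 0.024]]]'

```text
time: 38.85
eef_pos: [0.5008, -0.1678, 0.1735]
tcp_rot: [-0.582, 3.087, -0.0]
contact_force: [1.0, -0.2, -0.9]
width: 0.356
gripper_force: 59.3
```

```bash
python3 d.py wK
python3 - <<'E'
from station import cams
import cv2,numpy as np
a=cams.capture("top");b=cams.capture("side")
A=cv2.resize(a["frame"][130:290,400:560],(400,400));B=cv2.resize(b["frame"][240:400,320:480],(400,400))
cv2.imwrite("pics/c10.png",np.hstack([A,B])[:,:,::-1])
E
```

```text
t 38.85 pos [ 0.5008 -0.1678  0.1735] yaxis 111.4 tilt -1.0 w 0.356 gf 59.3 F [ 1.  -0.2 -0.9] q [-0.32  0.14 -0.19  1.23 -0.   -0.7 ]
wK [ 0.5013 -0.1683  0.1735] tool d (m): [-0.0003 -0.0007  0.    ]
```

View pics/c10.png

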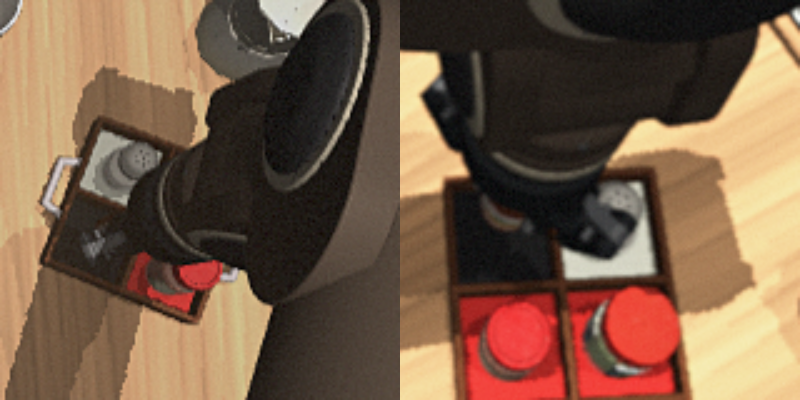

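The dropper hangs over the black well, at (100,240) left and (495,215) right, and neither neighbour is in the way. I'll lower it.

send_rows --deltas '[[[0, -0.001, 0.006, 0, 0.024], [0, 0, 0.013, 0, 0.024], [0, 0, 0.014, 0, 0.024], [0, 0, 0.014, 0, 0.024], [0, 0, 0.014, 0, 0.024], [0, 0, 0.012, 0, 0.024], [0, 0, 0.006, 0, 0.024], [0, 0, 0.002, 0, 0.024]]]'

```text
time: 39.62
eef_pos: [0.5004, -0.1688, 0.0912]
tcp_rot: [0.581, -3.086, -0.001]
contact_force: [-0.3, 1.3, -1.0]
width: 0.354
gripper_force: 59.3
```

send_rows --deltas '[[[0, 0, 0.0005, 0, 0.024], [0, 0, 0.0005, 0, 0.024], [0, 0, 0.0005, 0, 0.024], [0, 0, 0.0005, 0, 0.024], [0, 0, 0, 0, 0.024], [0, 0, 0, 0, 0.024], [0, 0, 0, 0, 0.024], [0, 0, 0, 0, 0.024]]]'

```text
time: 40.28
eef_pos: [0.501, -0.169, 0.0904]
tcp_rot: [-0.581, 3.087, -0.0]
contact_force: [-0.8, -0.8, -0.6]
width: 0.355
gripper_force: 59.3
```

send_rows --deltas '[[[0, 0, 0.0005, 0, 0.024], [0, 0, 0.0005, 0, 0.024], [0, 0, 0.0005, 0, 0.024], [0, 0, 0.0005, 0, 0.024], [0, 0, 0.0005, 0, 0.024], [0, 0, 0, 0, 0.024], [0, 0, 0, 0, 0.024], [0, 0, 0, 0, 0.024]]]'

```text
time: 40.95
eef_pos: [0.5009, -0.1689, 0.0878]
tcp_rot: [0.581, -3.087, -0.0]
contact_force: [-1.0, 0.7, -1.2]
width: 0.357
gripper_force: 59.3
```

send_rows --deltas '[[[0, 0, 0.0005, 0, 0.024], [0, 0, 0.0005, 0, 0.024], [0, 0, 0, 0, 0.024], [0, 0, 0, 0, 0.024], [0, 0, 0, 0, 0.024], [0, 0, 0, 0, 0.024], [0, 0, 0, 0, 0.024], [0, 0, 0, 0, 0.024]]]'

```text
time: 41.62
eef_pos: [0.5012, -0.1688, 0.0876]
tcp_rot: [-0.581, 3.086, -0.0]
contact_force: [-2.1, 0.9, 5.1]
width: 0.353
gripper_force: 59.9
```

send_rows --deltas '[[[0, 0, 0, 0, 0.034], [0, 0, 0, 0, 0.037], [0, 0, 0, 0, 0.042], [0, 0, 0, 0, 0.048], [0, 0, 0, 0, 0.05], [0, 0, 0, 0, 0.05], [0, 0, 0, 0, 0.05], [0, 0, 0, 0, 0.05]]]'

```text
time: 42.28
eef_pos: [0.501, -0.169, 0.0867]
tcp_rot: [0.581, -3.087, -0.0]
contact_force: [-0.7, -0.4, -0.6]
width: 0.585
gripper_force: 0.0
```

send_rows --deltas '[[[0, 0, -0.005, 0, 0.05], [0, 0, -0.01, 0, 0.05], [0, 0, -0.015, 0, 0.05], [0, 0, -0.02, 0, 0.05], [0, 0, -0.03, 0, 0.05], [0, 0, -0.03, 0, 0.05], [0, 0, -0.03, 0, 0.05], [0, 0, -0.01, 0, 0.05]]]'

```text
time: 42.95
eef_pos: [0.5022, -0.1694, 0.2425]
tcp_rot: [-0.58, 3.081, -0.005]
contact_force: [-0.0, 0.2, 0.1]
width: 0.583
gripper_force: 0.0
```

send_rows --deltas '[[[0, 0.03, 0, 0, 0.05], [0, 0.03, 0, 0, 0.05], [0, 0.03, 0, 0, 0.05], [0, 0.03, 0, 0, 0.05], [0, 0.03, 0, 0, 0.05], [0, 0.03, 0, 0, 0.05], [0, 0.03, 0, 0, 0.05], [0, 0.03, 0, 0, 0.05]]]'

```text
time: 43.62
eef_pos: [0.4128, 0.0557, 0.2374]
tcp_rot: [-0.581, 3.087, 0.0]
contact_force: [1.1, -0.3, -0.3]
width: 0.585
gripper_force: 0.0
```

Run:
```python
from station import cams
import cv2,numpy as np
a=cams.capture("top");b=cams.capture("side")
A=cv2.resize(a["frame"][130:290,400:560],(400,400));B=cv2.resize(b["frame"][240:400,320:480],(400,400))
C=cv2.resize(b["frame"][80:240,180:500],(400,200)); D=cv2.resize(a["frame"][140:300,190:510],(400,200))
cv2.imwrite("pics/c11.png",np.vstack([np.hstack([A,B]),np.hstack([D,C])])[:,:,::-1])
```

```text
(no output)
```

View pics/c11.png

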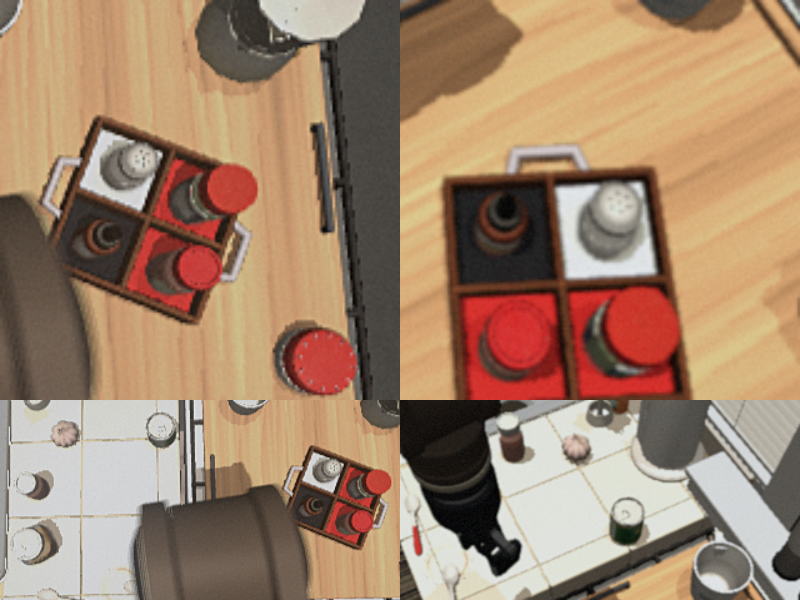

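All four stand upright in their wells, with the dropper at (100,238). The white-capped jar, jam jar and tin are where they were, so I'll let the arm settle and hand the job in.

send_rows --deltas '[[[0, 0, 0, 0, 0.05], [0, 0, 0, 0, 0.05], [0, 0, 0, 0, 0.05], [0, 0, 0, 0, 0.05], [0, 0, 0, 0, 0.05], [0, 0, 0, 0, 0.05], [0, 0, 0, 0, 0.05], [0, 0, 0, 0, 0.05]]]'

```text
time: 44.38
eef_pos: [0.4138, 0.0543, 0.2367]
tcp_rot: [0.58, -3.087, -0.0]
contact_force: [-0.9, -0.7, 0.7]
width: 0.584
gripper_force: 0.0
```

```bash
python3 -c "
from station import env
print(env.finish_job())"
```

```text
the job is handed in; nothing more can be done
None
```

The caddy is packed and handed in at about 44 s: both red-capped jars, the salt shaker and the dropper bottle stand upright in their wells, and the other three items were left untouched (the hand-in gave no verdict).

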